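# Clear a plug from a sample tube with the push rod

### The job

A plug is left inside the clear tube: clear it with the slim push rod that lies in the rest. Take the rod by its stem and push its nose about halfway into the mouth of the tube, let go of it there, then take it behind its collar and push it fully home, until the collar sits against the tube's mouth and the plug has dropped out of the far end into the pan. Leave the rod there, let go, and leave the thick rod and everything else on the bench where it stands.

Things in the scene. Friction and masses are not known exactly. Their poses are not given: they have to be found in the camera images.
- push_rod: slim aluminium push rod, 200 mm long, 0.2 kg; x axis towards its nose. Origin on its axis at the front face of its stop collar (32 mm diameter, x = -8 to 0 mm). Stem in front: 20 mm diameter, x = 0 to 150 mm; tail behind: 20 mm diameter, x = -50 to -8 mm. Centre of mass near x = +45 mm. Starts level in one lane of the rest, axis 54 mm above the bench
- rod_nose (a point): centre of the nose end of the push rod (x = +150 mm); its last 6 mm taper to 12 mm diameter
- rod_tail (a point): centre of the tail end of the push rod (x = -50 mm)
- thick_rod: another rod of the same length, form and axes but too thick for the tube (stem and tail 28 mm diameter, collar 40 mm). It lies in the other lane of the rest, axis 60 mm above the bench; not needed, leave it there
- rest: fixed white rod rest, base 185 x 150 x 12 mm, origin under its middle; x along the rods, to their noses. Lanes at y = -42.5 and +42.5 mm, either may hold the push rod. Each has two open V notches 12 mm thick, 61 mm high, 43 mm across, at x = -70 and +75 mm. A rod's origin is near x = -40 mm: its stem is free between the notches (rod x +5 to +105 mm)
- stand: fixed stand holding a clear tube level. Origin on the bench under the tube's mouth; x along the bore, from mouth to far end. Tube x = 0 to 135 mm, outside 34 mm, bore 23 mm diameter, axis 110 mm above the bench. Clamps reach 32 mm above the axis, 21 mm to each side; posts under the tube at x = 35 and 95 mm; base 90 mm wide, 12 mm thick, from x = -15 mm
- mouth (a point): centre of the bore at the mouth of the tube, x along the bore (inwards)
- far_end (a point): centre of the bore at the far end of the tube, 135 mm from the mouth
- pan (a point): centre of the inner floor, 4 mm above the bench, of the steel catch pan fixed to the stand under the tube's far end: 155 mm long (stand x = 120 to 275 mm), 130 mm wide, walls 45 mm tall, 4 mm thick
- plug: brown cork cylindrical plug, 21 mm diameter, 35 mm long, left inside the tube; origin at its centre, x along its length. It slides along the bore when pushed with a few newtons
- amber_bottle: closed amber glass bottle, 56 mm wide, 125 mm tall, standing on one side of the tube mouth; leave it alone. Origin at the centre of its underside
- beaker: open glass beaker, 66 mm wide, 85 mm tall, standing on the other side of the tube mouth; leave it alone. Origin at the centre of its underside
- low_jar: low closed white jar, 56 mm wide, 45 mm tall, standing on the bench in front of the tube mouth, below the line of the bore; leave it alone. Origin at the centre of its underside
- sample_jar: closed glass jar, 64 mm wide, 80 mm tall, beside the rod rest; leave it alone. Origin at the centre of its underside
- tall_bottle: clear bottle with a blue cap, 66 mm wide, 200 mm tall, towards the far edge of the bench; leave it alone. Origin at the centre of its underside
- tip_box: blue box with a clear lid, 87 x 122 x 68 mm; leave it alone. Origin at the centre of its underside
- scoop: steel scoop with a handle, 170 mm long, lying on the bench near the robot; leave it alone. Origin at the middle of its length, on its underside
Mind the look-alikes: they are no part of the job. What is shaped like the push_rod but yellow is not meant.

How it is judged (in metres and radians):
On the way, in this order (a step that is already met when the one before it is completed fails the run):
1. the push rod, held by its stem in front of the collar, has its nose in the mouth of the tube (x of rod_nose in the frame of mouth between 0.008 and 0.13 m and y of rod_nose in the frame of mouth between -0.006 and 0.006 m and z of rod_nose in the frame of mouth between -0.006 and 0.006 m and contact force between push_rod and the fingers above 0.5 N and x of the grasp point in the frame of push_rod above 0 m), for 0.1 s.
2. the rod is about halfway in (40 to 110 mm) and let go (x of rod_nose in the frame of mouth between 0.04 and 0.11 m and y of rod_nose in the frame of mouth between -0.006 and 0.006 m and z of rod_nose in the frame of mouth between -0.006 and 0.006 m and contact force between push_rod and the fingers below 0.1 N), for 0.2 s.
3. the fingers bear on the rod behind its collar while it is still part way in (x of rod_nose in the frame of mouth between 0.04 and 0.14 m and contact force between push_rod and the fingers above 0.5 N and x of the grasp point in the frame of push_rod below -0.004 m), for 0.1 s.
At the end, for the whole second after the job is handed in: The push rod is in the tube with its collar within 4 mm of the mouth, on the bore's axis within 4 mm and aligned within 0.06 rad, let go; the plug lies in the pan; both at rest (x of push_rod in the frame of mouth between -0.004 and 0.004 m and y of push_rod in the frame of mouth between -0.004 and 0.004 m and z of push_rod in the frame of mouth between -0.004 and 0.004 m and angle between the x axis of push_rod and the x axis of stand, either way round below 0.06 rad and x of plug in the frame of stand between 0.12 and 0.275 m and y of plug in the frame of stand between -0.065 and 0.065 m and height (world z) of plug below 0.04 m and linear speed of each of plug, push_rod below 0.02 m/s and contact force between push_rod and the fingers below 0.1 N); the robot touches nothing.
It fails at once if a bottle, jar, the beaker, the tip box or the scoop was moved by more than 30 mm (distance of any of amber_bottle, beaker, low_jar, sample_jar, tall_bottle, tip_box, scoop from where it was at the start of the episode above 0.03 m).
It fails at once if a bottle, jar or the beaker was tipped (angle between any of amber_bottle, beaker, low_jar, sample_jar, tall_bottle's own z axis and vertical above 0.5 rad).
It fails at once if the thick rod was moved by more than 30 mm (distance of thick_rod from where it was at the start of the episode above 0.03 m).
It also fails if it takes over 53 s, if anything falls off the work surface, if the arm or the gripper's body presses on something with over 40 N, if the wrist force passes 120 N, or if a joint passes its speed limit or range.

### The arm

A 6-joint arm with a two-finger parallel gripper is mounted at the origin on the work surface. World frame = base frame: x ahead of the robot, y to its left, z up, the work surface at z = 0. Lengths are in mm, angles in rad, forces in N, time in s.
With the tool pointing down it reaches from about 425 to 950 mm from the base axis. Payload 3.5 kg.
Tool frame: the origin (TCP) lies midway between the tips of the shut fingers; the grasp point (between the pads) lies 19 mm behind it; z points along the fingers, y is the direction in which the jaws open and shut (so a half turn about z gives the same grasp; the last joint's range is limited). The gripper opens to 85 mm and grips with 20 to 120 N. Pads are 22 mm wide; open, the fingers measure 114 mm over their backs; the gripper's body (76 mm by 85 mm) begins 54 mm behind the grasp point. The pads swing forward as they close: fully open they stand 13 mm farther back than shut.
Start: joints at [-1.35, 0.286, 1.577, -0, 1.279, -0.15], TCP at [244.616, -629.102, 231.325] pointing down, gripper open.
Joint ranges: [-2.77, 2.77], [-0.9, 2.22], [0.21, 2.48], [-1.53, 4.67], [0.24, 2.81], [-2.84, 2.84]. Speed limits (rad/s): [2.79, 2.79, 3.14, 3.14, 3.14, 3.14].

### API

Orientations are given as a unit quaternion [w, x, y, z].
In Python, from station import robot gives the robot as it stands.
- The arm moves only by the shell command python3 -m handwheel 'ROWS'. ROWS is JSON, a list of rows, each an object with "linear": the shift along the tool's x, y, z in m, a list of three; "rotation": the turn, a rotation vector about the tool's x, y, z in degrees, a list of three; "fingers": the opening in per cent of the stroke, from 0 (shut) to 100 (fully open). In form: [{"linear": [dx, dy, dz], "rotation": [wx, wy, wz], "fingers": fingers}, ...]. A call has exactly 8 rows; each row shifts and turns the commanded pose from where the row before left it, along the tool's axes as they then stand; what a row does not reach is not made up. A row lasts 1/10 s, in which the tool goes at most 50 mm and 8.59 degrees, less where a joint would pass 70% of its speed; a pose out of reach is approached as far as the arm can. A call with a gripper value outside its range is refused whole. The fingers move at their own pace and stop on an object; the grip force is fixed at half the most. Time passes only in rows, so rows that do not move let the fingers close, or fill a call up. It gives the time, the measured TCP pose, the force and the opening at its end, in the units of the state.
- robot.read_state(): the state, without advancing time (a new reading comes with each control period).
- robot.snapshot(name): name is "scene" or "top" or "wrist"; returns a dict with "frame" (480x640x3 uint8, blue, green, red), "fx", "fy", "cx", "cy" (pixels), "xyz" and "orientation" of the camera in the world; the wrist camera has in their place "tool_from_camera" (4x4, takes a point from camera to tool coordinates, whose origin is the TCP and whose axes are the flange's). Camera axes: x right, y down, z forward; pixel columns grow to the right and rows downward; lengths in mm; the calibration is good to about 2 mm. A picture is of the moment at which its call begins: read the wrist's pose just before it. There is no depth.
- robot.finish_job(): hands the job in, once; it reports no verdict.
Trained networks look in the newest picture that a camera, given by its name, has taken for a name from the list of things; names that differ only in an ending like _2 or _b are one class to them, and where a whole thing is asked for, a point or a joint stands for the part that bears it (a point fixed in the world has none). Each returns a list of dicts, best first, with "p" (0 to 1); they miss things now and then, are a little off and sometimes report something else, mostly with a low value. They report only what shows in the picture. A call takes as long as a camera call. They do not tell look-alikes from the thing itself.
- robot.cut_out(camera, target): "pixels" (480x640 bool, what is visible of it).
- robot.mark_of(camera, target): "centre" ([x, y, z] in mm, in world coordinates, good to about 4 mm: a listed point, or the origin of a listed thing).
The state is a dict: "time": time; "joint_positions": joint angles; "qd": joint speeds; "joint_efforts": joint torques, N m; "tcp_pos": TCP position; "tcp_rot": TCP orientation; "force": force on the tool from outside, world axes, zero at the start; "ft_torque": the same for the moment, N m; "finger_gap": finger opening in mm.
Only numpy, scipy, OpenCV 4.12 (cv2) and the standard library are available. Lean on these libraries where they do the work, as an engineer would, in place of code of your own. Each camera call takes 0.05 s, during which the arm holds its last target. There are 200 camera calls.

## Working session

There is one attempt and no reset: what is moved stays moved. The work goes in short steps, Python scripts to look and compute and a shell command to move; the robot and the scene stay as the last step left them, time stands still between calls to the robot, and variables do not carry over. Pictures are saved under pics/ and viewed, about 8 in all and at most 12, crops included, and the job is handed in when it is done.

```bash
ls; mkdir -p pics; python3 - <<'E'
from station import robot
import cv2,numpy as np
print(robot.read_state())
for c in ("scene","top"):
    s=robot.snapshot(c); cv2.imwrite(f"pics/{c}0.png",s["frame"]); print(c,s["fx"],s["cx"],s["cy"],s["xyz"],s["orientation"])
    for t in ["push_rod","rod_nose","rod_tail","thick_rod","rest","stand","mouth","far_end","pan","plug","amber_bottle","beaker","low_jar","sample_jar","tall_bottle","tip_box","scoop"]:
        print(t,[(round(d["p"],2),np.round(d["centre"]).tolist()) for d in robot.mark_of(c,t)][:3])
E
```

```text
pics
{'time': 0.0, 'joint_positions': array([-1.35000483e+00,  2.87187744e-01,  1.57816859e+00,  3.33482275e-06,
        1.27857999e+00, -1.49984342e-01]), 'qd': array([-0.00127778, -0.00130547, -0.00019726, -0.00135944, -0.00129831,
        0.00145261]), 'joint_efforts': array([-4.47650143e-05, -4.05980873e+01, -2.92622817e+01, -1.48271392e-04,
        5.94226949e-03,  2.58665089e-06]), 'tcp_pos': array([ 244.47314998, -628.47662848,  229.93700144]), 'tcp_rot': array([-1.17115698e-03,  9.82864234e-01,  1.84327221e-01, -3.98833183e-05]), 'force': array([-0.48607481, -0.48762408, -0.63638194]), 'ft_torque': array([ 0.04281651, -0.02519399,  0.0365493 ]), 'finger_gap': 85.10547892380329}
scene 607.6970166984561 304.54505079276885 249.67099671807574 [1422.24239677    4.30062005 1283.28167938] [-0.2380301   0.69530485  0.64428272 -0.21164264]
push_rod [(0.93, [552.0, 291.0, 48.0]), (0.58, [334.0, 439.0, 15.0]), (0.3, [471.0, 313.0, 58.0])]
rod_nose [(0.61, [512.0, 142.0, 59.0])]
rod_tail [(0.96, [369.0, 409.0, 15.0]), (0.93, [566.0, 334.0, 53.0])]
thick_rod [(0.61, [471.0, 313.0, 59.0])]
[... 769 characters left out ...]
.76, [231.0, 545.0, 6.0]), (0.67, [513.0, 144.0, 51.0])]
rod_tail [(0.94, [370.0, 405.0, 23.0]), (0.89, [567.0, 333.0, 60.0])]
thick_rod [(0.88, [472.0, 312.0, 62.0])]
rest [(0.76, [505.0, 262.0, -2.0]), (0.31, [580.0, -263.0, 6.0])]
stand [(0.93, [524.0, -70.0, 0.0])]
mouth [(0.61, [516.0, -69.0, 108.0])]
far_end [(0.88, [559.0, -203.0, 113.0]), (0.68, [577.0, -262.0, 8.0])]
pan [(0.59, [577.0, -260.0, 7.0])]
plug []
amber_bottle [(0.9, [410.0, -153.0, 4.0])]
beaker [(0.71, [636.0, -59.0, -4.0])]
low_jar [(0.66, [504.0, -10.0, -2.0])]
sample_jar [(0.63, [656.0, 240.0, -4.0])]
tall_bottle [(0.95, [784.0, 68.0, -0.0])]
tip_box [(0.83, [651.0, 414.0, 1.0])]
scoop [(0.98, [290.0, 205.0, -4.0])]
```

View pics/top0.png

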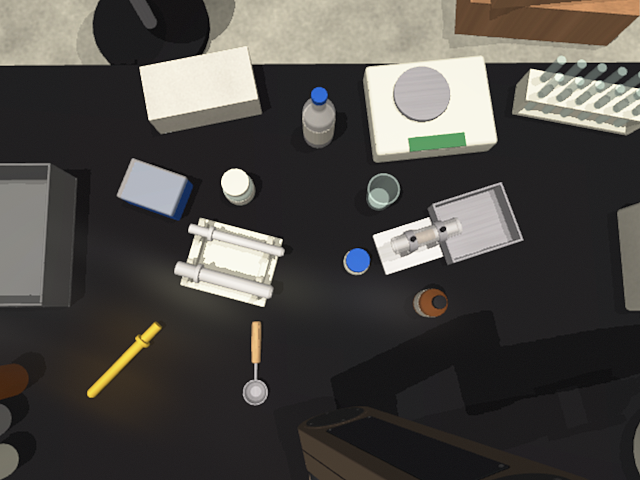

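View pics/scene0.png

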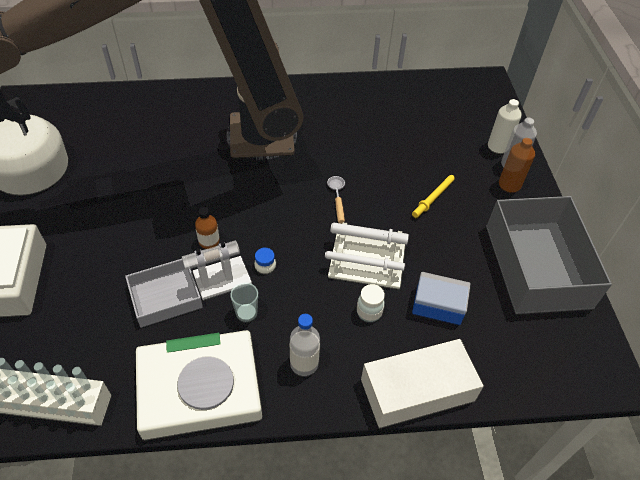

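The top view shows three candidates for the rod:
- Slim silver rod in the rest's far lane, at about (235,240).
- Thick rod in the near lane, at (222,280).
- Yellow look-alike lying on the bench, at (125,360).

I choose the one at (235,240). I'll check it in a close crop and fit the axes.

```bash
cat > h.py <<'E'
from station import robot
import cv2, numpy as np
from scipy.spatial.transform import Rotation as R
def rot(q): return R.from_quat(q,scalar_first=True)
def cam(name):
    st=robot.read_state(); s=robot.snapshot(name)
    if name=="wrist":
        T=np.eye(4); T[:3,:3]=rot(st["tcp_rot"]).as_matrix(); T[:3,3]=st["tcp_pos"]
        T=T@np.array(s["tool_from_camera"]); M,t=T[:3,:3],T[:3,3]
    else: M,t=rot(s["orientation"]).as_matrix(),np.array(s["xyz"])
    return s,M,t
def ray(s,M,t,uv,z):
    uv=np.atleast_2d(uv).astype(float)
    d=np.c_[(uv[:,0]-s["cx"])/s["fx"],(uv[:,1]-s["cy"])/s["fy"],np.ones(len(uv))]@M.T
    return t+d*((z-t[2])/d[:,2])[:,None]
def proj(s,M,t,P):
    c=(np.atleast_2d(P)-t)@M; return np.c_[s["fx"]*c[:,0]/c[:,2]+s["cx"],s["fy"]*c[:,1]/c[:,2]+s["cy"]]
def axis(P):
    P=np.array(P)[:,:2]; m=P.mean(0); d=np.linalg.svd(P-m)[2][0]; d=d*(-np.sign(d[1])); return m,d,np.degrees(np.arctan2(d[1],d[0]))
def go(P,yaw):   # tool-down goal: shift in tool axes now (m), then turn about tool z (deg)
    st=robot.read_state(); r=rot(st["tcp_rot"]); M=r.as_matrix()
    cur=np.degrees(np.arctan2(M[1,0],M[0,0])); g=R.from_euler("z",yaw,degrees=True)*R.from_euler("x",180,degrees=True)
    print("tcp",st["tcp_pos"].round(1),"yaw",cur.round(2),"gap",round(st["finger_gap"],1),"F",st["force"].round(1),"t",st["time"])
    print("shift now",(M.T@(np.array(P)-st["tcp_pos"])/1e3).round(4),"shift after turn",(g.as_matrix().T@(np.array(P)-st["tcp_pos"])/1e3).round(4),"turn",np.degrees((r.inv()*g).as_rotvec()).round(2))
def marks(c,names):
    for n in names: print(c,n,[(round(d["p"],2),np.round(d["centre"],1).tolist()) for d in robot.mark_of(c,n)][:3])
E
python3 - <<'E'
from h import *
s,M,t=cam("top")
f=s["frame"]; cv2.imwrite("pics/crop.png",np.hstack([cv2.resize(f[205:315,165:295],None,fx=3,fy=3),cv2.resize(f[185:295,370:500],None,fx=3,fy=3)]))
for d in robot.cut_out("top","push_rod"):
    ys,xs=np.nonzero(d["pixels"]); m,dd,a=axis(ray(s,M,t,np.c_[xs,ys],54)); print(d["p"],len(xs),m.round(1),a.round(2))
marks("top",["push_rod","rod_nose","rod_tail","mouth","far_end"])
go([545,265,180],74.2)
E
```

```text
0.89 977 [304.2 460.5] -43.51
0.69 7554 [ 556.8 -202.5] -71.8
top push_rod [(0.65, [338.8, 439.8, 22.8]), (0.61, [552.5, 290.4, 51.9])]
top rod_nose [(0.67, [512.1, 146.8, 53.0]), (0.59, [228.8, 548.2, 8.2]), (0.39, [552.3, 287.2, 53.7])]
top rod_tail [(0.96, [565.9, 334.8, 56.2]), (0.84, [370.9, 406.3, 20.6]), (0.37, [653.0, 413.6, -1.3])]
top mouth [(0.56, [518.3, -71.7, 107.7])]
top far_end [(0.66, [562.6, -201.0, 113.2]), (0.21, [577.8, -263.5, 8.5])]
tcp [ 244.6 -629.1  231.3] yaw 21.25 gap 85.1 F [-0.4 -0.6 -0.3] t 2.15
shift now [ 0.604  -0.7245  0.0514] shift after turn [0.9421 0.0456 0.0513] turn [ -0.    -0.   -52.95]
```

View pics/crop.png

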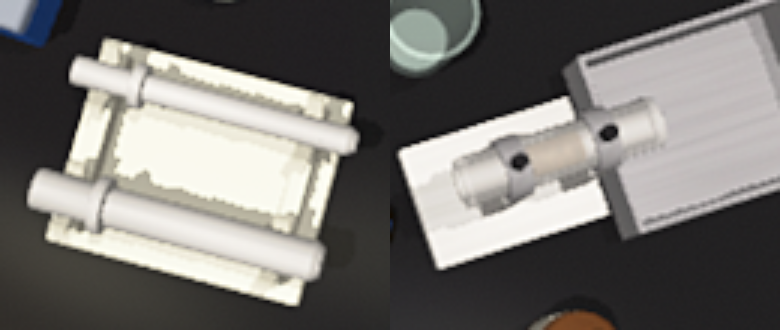

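The crop shows the slim rod in the upper lane, with its small collar at crop (138,85) and its tail at upper left. The thick rod is below it, and the cork sits mid-tube. The choice holds, so I'll go above it.

```bash
python3 -m handwheel '[{"linear":[0.03,-0.036,0],"rotation":[0,0,0],"fingers":100},{"linear":[0.03,-0.036,0],"rotation":[0,0,0],"fingers":100},{"linear":[0.03,-0.036,0],"rotation":[0,0,0],"fingers":100},{"linear":[0.03,-0.036,0],"rotation":[0,0,0],"fingers":100},{"linear":[0.03,-0.036,0],"rotation":[0,0,0],"fingers":100},{"linear":[0.03,-0.036,0],"rotation":[0,0,0],"fingers":100},{"linear":[0.03,-0.036,0],"rotation":[0,0,0],"fingers":100},{"linear":[0.03,-0.036,0],"rotation":[0,0,0],"fingers":100}]'
python3 -m handwheel '[{"linear":[0.03,-0.036,0],"rotation":[0,0,0],"fingers":100},{"linear":[0.03,-0.036,0],"rotation":[0,0,0],"fingers":100},{"linear":[0.03,-0.036,0],"rotation":[0,0,0],"fingers":100},{"linear":[0.03,-0.036,0],"rotation":[0,0,0],"fingers":100},{"linear":[0.03,-0.036,0],"rotation":[0,0,0],"fingers":100},{"linear":[0.03,-0.036,0],"rotation":[0,0,0],"fingers":100},{"linear":[0.03,-0.036,0],"rotation":[0,0,0],"fingers":100},{"linear":[0.03,-0.036,0],"rotation":[0,0,0],"fingers":100}]'
python3 -m handwheel '[{"linear":[0.03,-0.036,0],"rotation":[0,0,0],"fingers":100},{"linear":[0.03,-0.036,0],"rotation":[0,0,0],"fingers":100},{"linear":[0.03,-0.036,0],"rotation":[0,0,0],"fingers":100},{"linear":[0.03,-0.036,0],"rotation":[0,0,0],"fingers":100},{"linear":[0,0,0],"rotation":[0,0,-8.5],"fingers":60},{"linear":[0,0,0],"rotation":[0,0,-8.5],"fingers":60},{"linear":[0,0,0],"rotation":[0,0,-8.5],"fingers":60},{"linear":[0,0,0],"rotation":[0,0,-8.5],"fingers":60}]'
python3 -m handwheel '[{"linear":[0,0,0],"rotation":[0,0,-8.5],"fingers":60},{"linear":[0,0,0],"rotation":[0,0,-8.5],"fingers":60},{"linear":[0,0,0],"rotation":[0,0,-2],"fingers":60},{"linear":[0,0,0],"rotation":[0,0,0],"fingers":60},{"linear":[0,0,0],"rotation":[0,0,0],"fingers":60},{"linear":[0,0,0],"rotation":[0,0,0],"fingers":60},{"linear":[0,0,0],"rotation":[0,0,0],"fingers":60},{"linear":[0,0,0],"rotation":[0,0,0],"fingers":60}]'
python3 - <<'E'
from h import *
s,M,t=cam("wrist"); cv2.imwrite("pics/w1.png",s["frame"])
marks("wrist",["push_rod","rod_nose","rod_tail","thick_rod"])
for d in robot.cut_out("wrist","push_rod"):
    ys,xs=np.nonzero(d["pixels"]); m,dd,a=axis(ray(s,M,t,np.c_[xs,ys],54)); print(d["p"],len(xs),m.round(1),a.round(2))
print(proj(s,M,t,[[552,289,54],[567,334,54],[512.5,145,54]]).round(0))
go([544,260,35],74.2)
E
```

```text
time: 2.95
tcp_pos: [364.2, -272.0, 231.6]
tcp_rot: [0.0, 0.983, 0.184, 0.0]
force: [0.3, 0.5, 0.2]
finger_gap: 85.5
time: 3.75
tcp_pos: [483.6, 83.7, 231.8]
tcp_rot: [0.0, 0.983, 0.184, 0.001]
force: [0.4, -0.8, 0.9]
finger_gap: 85.5
time: 4.55
tcp_pos: [542.9, 259.7, 231.3]
tcp_rot: [-0.0, 0.884, 0.467, -0.0]
force: [0.1, -0.1, -0.4]
finger_gap: 51.3
time: 5.35
tcp_pos: [542.9, 259.4, 231.3]
tcp_rot: [0.0, 0.797, 0.603, 0.0]
force: [0.3, 0.6, 0.4]
finger_gap: 51.2
wrist push_rod [(0.87, [333.5, 445.1, 16.4]), (0.81, [553.2, 285.7, 58.4])]
wrist rod_nose [(0.97, [509.7, 145.3, 54.8])]
wrist rod_tail [(0.93, [367.9, 405.9, 18.9]), (0.56, [569.5, 338.2, 49.2])]
wrist thick_rod [(0.96, [471.2, 309.9, 58.2])]
0.83 2605 [361.  428.1] -44.82
0.75 4258 [543.3 250.2] -105.37
[[311. 183.]
 [314. 129.]
 [312. 327.]]
tcp [542.9 259.4 231.3] yaw 74.24 gap 51.2 F [-1.  -0.7  0.3] t 5.65
shift now [0.0009 0.0009 0.1963] shift after turn [0.0009 0.0008 0.1963] turn [-0.    0.    0.04]
```

View pics/w1.png

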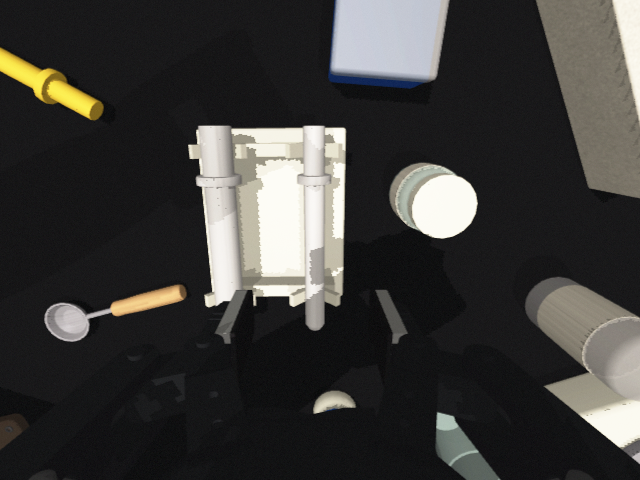

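The wrist view shows the slim rod upright at column ~314, its collar at row ~181 and nose at (315,325), midway between the fingers. It agrees with my estimate to about 2 mm. I'll descend with a 2 mm correction and grip at rod x ≈ 30 mm.

```bash
python3 -m handwheel '[{"linear":[0,0.002,0.04],"rotation":[0,0,-0.4],"fingers":60},{"linear":[0,0,0.04],"rotation":[0,0,0],"fingers":60},{"linear":[0,0,0.04],"rotation":[0,0,0],"fingers":60},{"linear":[0,0,0.04],"rotation":[0,0,0],"fingers":60},{"linear":[0,0,0.025],"rotation":[0,0,0],"fingers":60},{"linear":[0,0,0.011],"rotation":[0,0,0],"fingers":60},{"linear":[0,0,0],"rotation":[0,0,0],"fingers":60},{"linear":[0,0,0],"rotation":[0,0,0],"fingers":0}]'
python3 -m handwheel '[{"linear":[0,0,0],"rotation":[0,0,0],"fingers":0},{"linear":[0,0,0],"rotation":[0,0,0],"fingers":0},{"linear":[0,0,0],"rotation":[0,0,0],"fingers":0},{"linear":[0,0,0],"rotation":[0,0,0],"fingers":0},{"linear":[0,0,0],"rotation":[0,0,0],"fingers":0},{"linear":[0,0,0],"rotation":[0,0,0],"fingers":0},{"linear":[0,0,0],"rotation":[0,0,0],"fingers":0},{"linear":[0,0,0],"rotation":[0,0,0],"fingers":0}]'
```

```text
time: 6.45
tcp_pos: [546.1, 259.2, 36.8]
tcp_rot: [0.0, 0.795, 0.606, 0.001]
force: [0.3, 0.1, 0.6]
finger_gap: 37.8
time: 7.25
tcp_pos: [546.0, 259.5, 37.8]
tcp_rot: [0.0, 0.795, 0.606, 0.001]
force: [-2.2, -0.2, 6.6]
finger_gap: 18.2
```

```bash
python3 -m handwheel '[{"linear":[0,0,-0.01],"rotation":[0,0,0],"fingers":0},{"linear":[0,0,-0.02],"rotation":[0,0,0],"fingers":0},{"linear":[0,0,-0.03],"rotation":[0,0,0],"fingers":0},{"linear":[0,0,-0.04],"rotation":[0,0,0],"fingers":0},{"linear":[0,0,-0.04],"rotation":[0,0,0],"fingers":0},{"linear":[0,0,0],"rotation":[0,0,0],"fingers":0},{"linear":[0,0,0],"rotation":[0,0,0],"fingers":0},{"linear":[0,0,0],"rotation":[0,0,0],"fingers":0}]'
python3 - <<'E'
from h import *
s,M,t=cam("wrist"); a=s["frame"]
marks("wrist",["push_rod","rod_nose","rod_tail"])
s,M,t=cam("scene"); marks("scene",["push_rod","rod_nose","rod_tail","mouth"])
b=s["frame"][190:310,310:440]
cv2.imwrite("pics/g1.png",np.hstack([a[60:460,130:480],cv2.resize(b,(433,400))]))
go([544,260,35],74.2)
E
```

```text
time: 8.05
tcp_pos: [543.7, 258.4, 173.7]
tcp_rot: [-0.001, 0.795, 0.606, -0.001]
force: [0.3, -0.7, -1.6]
finger_gap: 18.2
wrist push_rod [(0.66, [547.5, 286.6, 193.6])]
wrist rod_nose []
wrist rod_tail [(0.82, [569.5, 333.8, 184.9]), (0.8, [371.5, 409.8, 21.2])]
scene push_rod [(0.74, [334.3, 438.1, 15.5]), (0.71, [552.0, 287.6, 185.6])]
scene rod_nose [(0.79, [515.3, 142.6, 191.6]), (0.58, [226.9, 547.2, 7.5]), (0.16, [655.1, 239.1, -0.9])]
scene rod_tail [(0.69, [370.6, 409.1, 16.3]), (0.65, [562.0, 336.4, 187.9])]
scene mouth [(0.71, [516.0, -70.6, 113.7]), (0.51, [651.4, 414.3, 0.6])]
tcp [544.8 258.8 174.9] yaw 74.64 gap 18.1 F [-0.5 -0.1 -2.2] t 8.5
shift now [ 0.001  -0.001   0.1399] shift after turn [ 0.0009 -0.0011  0.1399] turn [-0.03  0.02  0.44]
```

View pics/g1.png

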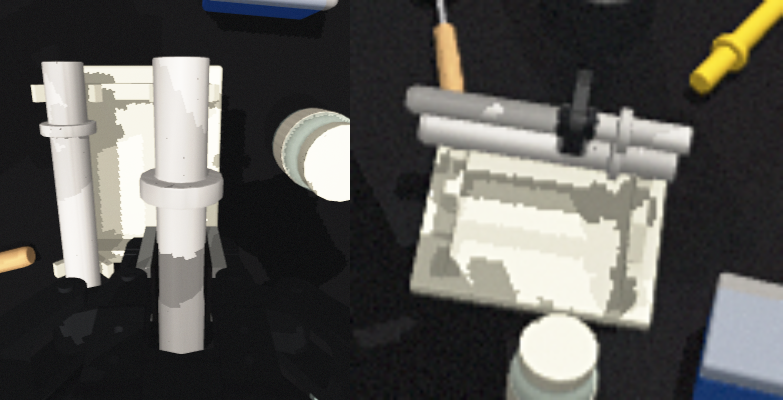

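The rod is held and level: the left view has it straight in the jaws, and the right view shows it above the rest with the thick rod still in place. Next I measure the mouth by averaging repeated looks and work out the pre-insertion pose.

```bash
python3 - <<'E'
from h import *
D={}
for i in range(4):
  for c in ("top","scene"):
    robot.snapshot(c)
    for n in ("mouth","far_end","pan"):
      for d in robot.mark_of(c,n):
        D.setdefault((n,c),[]).append(d["centre"])
ref=dict(mouth=(517,-70,110),far_end=(559,-202,110),pan=(577,-261,4))
best={}
for (n,c),v in D.items():
    v=np.array(v); v=v[np.linalg.norm(v-ref[n],axis=1)<20]
    if len(v): print(n,c,len(v),v.mean(0).round(1),v.std(0).round(1)); best.setdefault(n,[]).extend(v)
m={n:np.mean(v,0) for n,v in best.items()}; print(m)
P=np.array([m["mouth"],m["far_end"],m["pan"]])[:,:2]; x=np.array([0,135,197.5])
A=np.polyfit(x,P,1); print(A,"yaw",np.degrees(np.arctan2(A[0,1],A[0,0])))
o=A[1]; d=A[0]/np.linalg.norm(A[0]); g=o-160*d
go([*g,175],np.degrees(np.arctan2(d[1],d[0]))+180)
E
```

```text
mouth top 4 [517.  -70.1 107. ] [1.2 1.7 1. ]
far_end top 4 [ 559.2 -199.8  112.6] [0.7 0.5 0.7]
pan top 4 [ 578.  -261.8    8.1] [1.6 0.9 1. ]
mouth scene 4 [516.9 -68.9 110.6] [0.6 0.8 0.6]
far_end scene 4 [ 555.9 -199.8  112.2] [1.6 0.9 1.6]
pan scene 4 [ 575.7 -259.7    3.8] [0.9 1.  0.6]
{'mouth': array([516.95 , -69.525, 108.8  ]), 'far_end': array([ 557.5625, -199.8   ,  112.375 ]), 'pan': array([ 576.8625, -260.7   ,    5.9375])}
[[ 3.02950828e-01 -9.67498467e-01]
 [ 5.16881283e+02 -6.94439200e+01]] yaw -72.61320241529148
tcp [544.9 258.8 175.3] yaw 74.64 gap 18.1 F [ 0.6 -0.3 -2.4] t 10.1
shift now [-0.1894 -0.0266  0.0003] shift after turn [-0.1449 -0.1248  0.0003] turn [ -0.    -0.   -32.74]
```

```bash
python3 -m handwheel '[{"linear":[-0.0315,-0.0044,0],"rotation":[0,0,0],"fingers":0},{"linear":[-0.0315,-0.0044,0],"rotation":[0,0,0],"fingers":0},{"linear":[-0.0315,-0.0044,0],"rotation":[0,0,0],"fingers":0},{"linear":[-0.0315,-0.0044,0],"rotation":[0,0,0],"fingers":0},{"linear":[-0.0315,-0.0044,0],"rotation":[0,0,0],"fingers":0},{"linear":[-0.0315,-0.0044,0],"rotation":[0,0,0],"fingers":0},{"linear":[0,0,0],"rotation":[0,0,-8],"fingers":0},{"linear":[0,0,0],"rotation":[0,0,-8],"fingers":0}]'
python3 -m handwheel '[{"linear":[0,0,0],"rotation":[0,0,-8],"fingers":0},{"linear":[0,0,0],"rotation":[0,0,-8],"fingers":0},{"linear":[0,0,0],"rotation":[0,0,-0.7],"fingers":0},{"linear":[0,0,0.03],"rotation":[0,0,0],"fingers":0},{"linear":[0,0,0.03],"rotation":[0,0,0],"fingers":0},{"linear":[0,0,0.02],"rotation":[0,0,0],"fingers":0},{"linear":[0,0,0],"rotation":[0,0,0],"fingers":0},{"linear":[0,0,0],"rotation":[0,0,0],"fingers":0}]'
python3 - <<'E'
from h import *
D={}; im=[]
for i in range(3):
  for c in ("top","scene"):
    s,M,t=cam(c)
    if i==0:
        u=proj(s,M,t,[[505,-30,110]])[0].astype(int); im.append(cv2.resize(s["frame"][u[1]-65:u[1]+65,u[0]-65:u[0]+65],None,fx=3,fy=3,interpolation=cv2.INTER_CUBIC))
    for n in ("rod_nose","rod_tail","push_rod"):
      for d in robot.mark_of(c,n): D.setdefault((n,c),[]).append(d["centre"])
cv2.imwrite("pics/pre.png",np.hstack(im))
d=np.array([.2988,-.9543,0]); o=np.array([516.9,-69.4,110]); Y=np.array([.9543,.2988,0])
x=dict(rod_nose=-40,rod_tail=-240,push_rod=-190)
for (n,c),v in D.items():
    v=np.array(v); v=v[np.linalg.norm(v-(o+d*x[n]),axis=1)<25]
    if len(v): v=v.mean(0)-o; print(n,c,"in mouth: along",round(v@d,1),"left",round(v@Y,1),"up",round(v[2],1))
go([*(o-160*d)[:2],95],107.39)
E
```

```text
time: 10.9
tcp_pos: [469.1, 82.7, 175.6]
tcp_rot: [0.0, 0.702, 0.712, 0.0]
force: [1.1, -0.8, -1.4]
finger_gap: 18.1
time: 11.7
tcp_pos: [469.6, 83.6, 95.7]
tcp_rot: [-0.0, 0.593, 0.805, -0.0]
force: [0.9, -1.5, -1.0]
finger_gap: 17.7
rod_nose top in mouth: along -42.4 left 0.4 up -0.2
push_rod top in mouth: along -188.8 left 0.9 up 1.3
rod_nose scene in mouth: along -39.7 left 1.9 up 5.8
rod_tail scene in mouth: along -240.3 left -0.5 up 1.9
push_rod scene in mouth: along -191.8 left 0.2 up 0.8
tcp [469.4  83.6  95.3] yaw 107.35 gap 18.4 F [ 0.2  0.5 -0.3] t 12.9
shift now [-0.0002 -0.0004  0.0003] shift after turn [-0.0002 -0.0004  0.0003] turn [ 0.   -0.   -0.04]
```

View pics/pre.png

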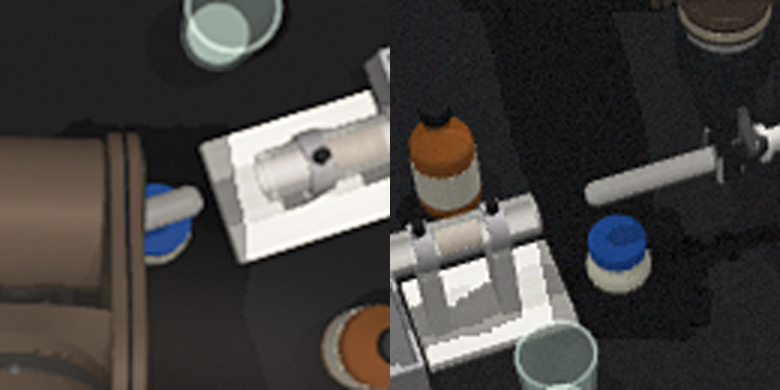

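Top view: nose at (192,203) lines up with the mouth at (265,180). Scene view: nose at (592,190), mouth at ~(528,213), so the rod is slightly high. I'll lower it 2.5 mm, close in, and look enlarged.

```bash
python3 -m handwheel '[{"linear":[-0.01,0,0.0025],"rotation":[0,0,0],"fingers":0},{"linear":[-0.01,0,0],"rotation":[0,0,0],"fingers":0},{"linear":[-0.01,0,0],"rotation":[0,0,0],"fingers":0},{"linear":[0,0,0],"rotation":[0,0,0],"fingers":0},{"linear":[0,0,0],"rotation":[0,0,0],"fingers":0},{"linear":[0,0,0],"rotation":[0,0,0],"fingers":0},{"linear":[0,0,0],"rotation":[0,0,0],"fingers":0},{"linear":[0,0,0],"rotation":[0,0,0],"fingers":0}]'
python3 - <<'E'
from h import *
im=[]
d=np.array([.2988,-.9543,0]); o=np.array([516.9,-69.4,110]); Y=np.array([.9543,.2988,0])
for c in ("top","scene"):
    F=[]
    for i in range(4):
        s,M,t=cam(c); F.append(s["frame"].astype(float))
    f=np.mean(F,0).astype(np.uint8)
    u=proj(s,M,t,[o])[0].astype(int); a,b=u[0]-32,u[1]-32
    k=cv2.resize(f[b:b+64,a:a+64],None,fx=6,fy=6,interpolation=cv2.INTER_CUBIC)
    # ideal silhouettes about the bore axis: tube outside (green), rod (red)
    for r,x0,x1,col in((17,0,50,(0,255,0)),(10,-60,-16,(0,0,255))):
        ax=proj(s,M,t,[o+d*x0,o+d*x1]); v=(t-o)/np.linalg.norm(t-o); n=np.cross(d,v); n/=np.linalg.norm(n)
        for sg in(1,-1):
            q=(proj(s,M,t,[o+d*x0+sg*r*n,o+d*x1+sg*r*n])-[a,b])*6+3
            cv2.line(k,tuple(int(z) for z in q[0]),tuple(int(z) for z in q[1]),col,1)
    im.append(k)
cv2.imwrite("pics/pre2.png",np.hstack(im))
go([*(o-130*d)[:2],93],107.39)
E
```

```text
time: 13.7
tcp_pos: [478.2, 55.2, 92.8]
tcp_rot: [-0.0, 0.592, 0.806, -0.0]
force: [0.2, -0.4, -2.2]
finger_gap: 18.2
tcp [478.3  55.   92.8] yaw 107.35 gap 18.0 F [-0.2  0.3 -1.1] t 14.1
shift now [-0.0003 -0.0003 -0.0002] shift after turn [-0.0003 -0.0003 -0.0002] turn [ 0.   -0.   -0.04]
```

View pics/pre2.png

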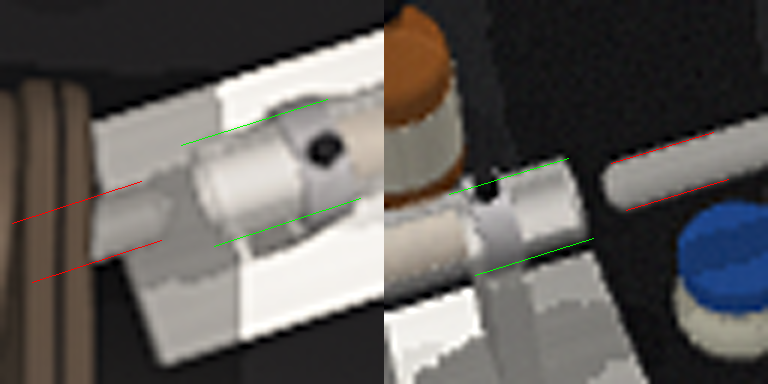

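The overlay shows the rod nose matching the predicted red edges in both views. The tube fits within ~2 mm, and in the top view it may sit ~2 mm towards +y of the tool. I'll shift 1 mm that way and insert slowly while watching the force.

```bash
python3 -m handwheel '[{"linear":[-0.003,0.001,0],"rotation":[0,0,0],"fingers":0},{"linear":[-0.005,0,0],"rotation":[0,0,0],"fingers":0},{"linear":[-0.005,0,0],"rotation":[0,0,0],"fingers":0},{"linear":[-0.005,0,0],"rotation":[0,0,0],"fingers":0},{"linear":[-0.005,0,0],"rotation":[0,0,0],"fingers":0},{"linear":[-0.005,0,0],"rotation":[0,0,0],"fingers":0},{"linear":[0,0,0],"rotation":[0,0,0],"fingers":0},{"linear":[0,0,0],"rotation":[0,0,0],"fingers":0}]'
```

```text
time: 14.9
tcp_pos: [487.6, 28.4, 92.8]
tcp_rot: [-0.0, 0.593, 0.806, 0.0]
force: [-0.0, 0.2, -1.7]
finger_gap: 18.4
```

```bash
python3 -m handwheel '[{"linear":[-0.005,0,0],"rotation":[0,0,0],"fingers":0},{"linear":[-0.005,0,0],"rotation":[0,0,0],"fingers":0},{"linear":[-0.005,0,0],"rotation":[0,0,0],"fingers":0},{"linear":[-0.005,0,0],"rotation":[0,0,0],"fingers":0},{"linear":[-0.005,0,0],"rotation":[0,0,0],"fingers":0},{"linear":[0,0,0],"rotation":[0,0,0],"fingers":0},{"linear":[0,0,0],"rotation":[0,0,0],"fingers":0},{"linear":[0,0,0],"rotation":[0,0,0],"fingers":0}]'
python3 - <<'E'
from h import *
im=[]
o=np.array([516.9,-69.4,110])
for c in ("top","scene"):
    s,M,t=cam(c)
    u=proj(s,M,t,[o])[0].astype(int)
    im.append(cv2.resize(s["frame"][u[1]-32:u[1]+32,u[0]-32:u[0]+32],None,fx=6,fy=6,interpolation=cv2.INTER_CUBIC))
    marks(c,["rod_nose","rod_tail","push_rod"])
cv2.imwrite("pics/in1.png",np.hstack(im))
E
```

```text
time: 15.7
tcp_pos: [495.0, 4.7, 92.7]
tcp_rot: [-0.0, 0.592, 0.806, -0.0]
force: [-0.3, -0.2, -1.1]
finger_gap: 18.0
top rod_nose [(0.95, [229.2, 547.9, 9.2])]
top rod_tail [(0.9, [368.1, 402.5, 18.7]), (0.5, [472.6, 80.2, 111.9])]
top push_rod [(0.95, [334.7, 440.4, 20.3])]
scene rod_nose [(0.96, [227.9, 547.9, 11.8])]
scene rod_tail [(0.97, [471.3, 81.0, 107.3]), (0.94, [372.4, 407.5, 15.6]), (0.53, [517.3, -69.8, 110.5])]
scene push_rod [(0.85, [488.4, 34.3, 104.1]), (0.62, [334.3, 439.7, 14.5])]
```

View pics/in1.png

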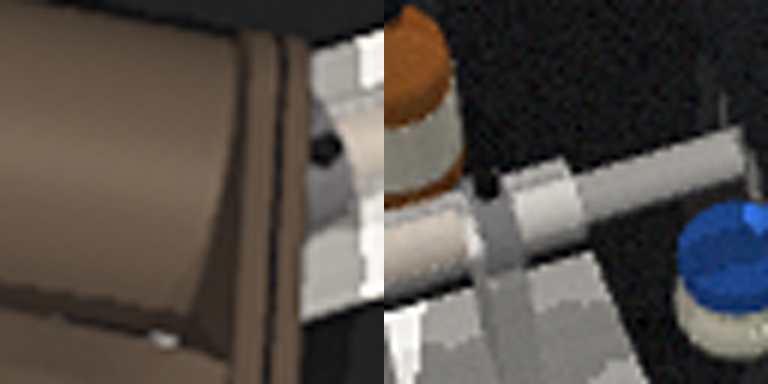

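The nose is inside the bore (scene view, mouth at ~(580,200)) with no side force, about 43 mm in. Pushing on another 50 mm, then releasing.

```bash
python3 -m handwheel '[{"linear":[-0.007,0,0],"rotation":[0,0,0],"fingers":0},{"linear":[-0.007,0,0],"rotation":[0,0,0],"fingers":0},{"linear":[-0.007,0,0],"rotation":[0,0,0],"fingers":0},{"linear":[-0.007,0,0],"rotation":[0,0,0],"fingers":0},{"linear":[-0.007,0,0],"rotation":[0,0,0],"fingers":0},{"linear":[-0.007,0,0],"rotation":[0,0,0],"fingers":0},{"linear":[-0.007,0,0],"rotation":[0,0,0],"fingers":0},{"linear":[0,0,0],"rotation":[0,0,0],"fingers":0}]'
python3 - <<'E'
from h import *
for i in range(2):
    cam("scene"); marks("scene",["rod_tail"])
go([495,4.7,92],107.39)
E
```

```text
time: 16.9
tcp_pos: [510.1, -43.1, 93.0]
tcp_rot: [0.0, 0.593, 0.805, -0.0]
force: [0.4, -0.8, -1.5]
finger_gap: 18.0
scene rod_tail [(0.83, [484.8, 33.4, 106.3]), (0.78, [366.8, 404.3, 17.8])]
scene rod_tail [(0.85, [370.6, 405.3, 16.2]), (0.8, [481.8, 33.9, 108.2])]
tcp [509.6 -42.   92.8] yaw 107.35 gap 17.8 F [ 0.   0.3 -0.6] t 17.1
shift now [0.0489 0.     0.0008] shift after turn [0.0489 0.0001 0.0008] turn [-0.01 -0.01 -0.04]
```

```bash
python3 -m handwheel '[{"linear":[0,0,0],"rotation":[0,0,0],"fingers":60},{"linear":[0,0,0],"rotation":[0,0,0],"fingers":60},{"linear":[0,0,0],"rotation":[0,0,0],"fingers":60},{"linear":[0,0,0],"rotation":[0,0,0],"fingers":60},{"linear":[0,0,0],"rotation":[0,0,0],"fingers":60},{"linear":[0,0,0],"rotation":[0,0,0],"fingers":60},{"linear":[0,0,0],"rotation":[0,0,0],"fingers":60},{"linear":[0,0,0],"rotation":[0,0,0],"fingers":60}]'
python3 -m handwheel '[{"linear":[0.014,0,0],"rotation":[0,0,0],"fingers":60},{"linear":[0.014,0,0],"rotation":[0,0,0],"fingers":60},{"linear":[0.014,0,0],"rotation":[0,0,0],"fingers":60},{"linear":[0.014,0,0.001],"rotation":[0,0,0],"fingers":60},{"linear":[0,0,0],"rotation":[0,0,0],"fingers":60},{"linear":[0,0,0],"rotation":[0,0,0],"fingers":60},{"linear":[0,0,0],"rotation":[0,0,0],"fingers":60},{"linear":[0,0,0],"rotation":[0,0,0],"fingers":60}]'
python3 - <<'E'
from h import *
s,M,t=cam("wrist"); a=s["frame"]; marks("wrist",["rod_tail","push_rod"])
s,M,t=cam("scene"); marks("scene",["rod_tail","push_rod"])
u=proj(s,M,t,[[500,-20,110]])[0].astype(int); b=cv2.resize(s["frame"][u[1]-50:u[1]+50,u[0]-50:u[0]+50],(400,400),interpolation=cv2.INTER_CUBIC)
cv2.imwrite("pics/rel.png",np.hstack([a[80:480,130:520],b]))
E
```

```text
time: 17.9
tcp_pos: [509.7, -42.1, 92.8]
tcp_rot: [0.0, 0.592, 0.806, -0.0]
force: [-0.1, 0.5, 0.3]
finger_gap: 50.8
time: 18.7
tcp_pos: [493.3, 10.9, 92.0]
tcp_rot: [0.0, 0.593, 0.805, 0.0]
force: [0.1, -0.1, 0.4]
finger_gap: 51.1
wrist rod_tail [(0.69, [487.0, 36.1, 99.8])]
wrist push_rod [(0.8, [497.8, -15.9, 110.5])]
scene rod_tail [(0.95, [369.5, 406.6, 15.3]), (0.58, [481.4, 34.5, 105.6])]
scene push_rod [(0.84, [332.1, 437.9, 14.7]), (0.57, [496.9, -12.3, 105.0])]
```

View pics/rel.png

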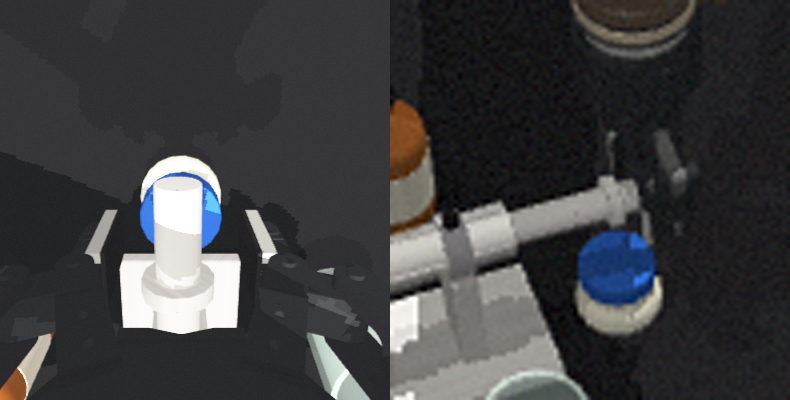

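The wrist view shows the tail and collar (180,285) centred between the open fingers. The scene view shows the rod resting halfway in. Grip point is at rod x ≈ -25 mm, so I close on the tail.

```bash
python3 -m handwheel '[{"linear":[0,0,0],"rotation":[0,0,0],"fingers":0},{"linear":[0,0,0],"rotation":[0,0,0],"fingers":0},{"linear":[0,0,0],"rotation":[0,0,0],"fingers":0},{"linear":[0,0,0],"rotation":[0,0,0],"fingers":0},{"linear":[0,0,0],"rotation":[0,0,0],"fingers":0},{"linear":[0,0,0],"rotation":[0,0,0],"fingers":0},{"linear":[0,0,0],"rotation":[0,0,0],"fingers":0},{"linear":[0,0,0],"rotation":[0,0,0],"fingers":0}]'
python3 -m handwheel '[{"linear":[-0.002,0,-0.0005],"rotation":[0,0,0],"fingers":0},{"linear":[-0.002,0,-0.0005],"rotation":[0,0,0],"fingers":0},{"linear":[-0.003,0,0],"rotation":[0,0,0],"fingers":0},{"linear":[-0.003,0,0],"rotation":[0,0,0],"fingers":0},{"linear":[-0.003,0,0],"rotation":[0,0,0],"fingers":0},{"linear":[-0.003,0,0],"rotation":[0,0,0],"fingers":0},{"linear":[0,0,0],"rotation":[0,0,0],"fingers":0},{"linear":[0,0,0],"rotation":[0,0,0],"fingers":0}]'
```

```text
time: 19.8
tcp_pos: [493.0, 11.3, 91.9]
tcp_rot: [0.0, 0.592, 0.806, -0.0]
force: [-1.5, -0.0, 0.0]
finger_gap: 18.1
time: 20.6
tcp_pos: [497.8, -4.1, 92.9]
tcp_rot: [0.0, 0.592, 0.806, -0.0]
force: [-1.5, 3.3, 1.8]
finger_gap: 18.0
```

```bash
python3 -m handwheel '[{"linear":[-0.004,0,-0.0005],"rotation":[0,0,0],"fingers":0},{"linear":[-0.004,0,-0.0005],"rotation":[0,0,0],"fingers":0},{"linear":[-0.004,0,0],"rotation":[0,0,0],"fingers":0},{"linear":[-0.004,0,0],"rotation":[0,0,0],"fingers":0},{"linear":[-0.004,0,0],"rotation":[0,0,0],"fingers":0},{"linear":[-0.004,0,0],"rotation":[0,0,0],"fingers":0},{"linear":[-0.004,0,0],"rotation":[0,0,0],"fingers":0},{"linear":[0,0,0],"rotation":[0,0,0],"fingers":0}]'
python3 - <<'E'
from h import *
for c in ("scene","scene","wrist"):
    cam(c); marks(c,["rod_tail","push_rod","plug"])
go([493.1,11.1,92],107.39); print(robot.read_state()["ft_torque"])
E
```

```text
time: 21.4
tcp_pos: [506.0, -30.6, 94.2]
tcp_rot: [-0.001, 0.593, 0.805, 0.0]
force: [-3.6, 4.0, 3.6]
finger_gap: 18.1
scene rod_tail [(0.97, [371.4, 406.7, 16.9]), (0.42, [574.7, -263.1, 1.4])]
scene push_rod [(0.95, [334.3, 439.9, 19.3]), (0.59, [655.6, 236.0, -0.5]), (0.47, [512.2, -52.6, 104.9])]
scene plug [(0.58, [569.7, -230.8, 12.3]), (0.58, [471.3, 313.9, 58.7])]
scene rod_tail [(0.77, [368.7, 405.6, 17.3])]
scene push_rod [(0.98, [333.5, 437.1, 16.5]), (0.69, [513.7, -54.9, 104.4])]
scene plug [(0.69, [568.1, -232.5, 14.7])]
wrist rod_tail [(0.55, [512.2, -58.3, 108.3])]
wrist push_rod [(0.96, [508.7, -57.3, 111.0]), (0.51, [408.7, -155.6, 1.4])]
wrist plug []
tcp [506.  -30.6  94.2] yaw 107.31 gap 17.8 F [-3.4  5.5  4.2] t 22.0
shift now [0.0436 0.0001 0.0023] shift after turn [0.0436 0.0002 0.0022] turn [-0.03 -0.06 -0.08]
[ 0.8319848   0.54553649 -0.09795055]
```

The plug already shows in the pan. About 15 mm is left.

```bash
python3 -m handwheel '[{"linear":[-0.003,0,0],"rotation":[0,0,0],"fingers":0},{"linear":[-0.003,0,0],"rotation":[0,0,0],"fingers":0},{"linear":[-0.003,0,0],"rotation":[0,0,0],"fingers":0},{"linear":[-0.002,0,0],"rotation":[0,0,0],"fingers":0},{"linear":[0,0,0],"rotation":[0,0,0],"fingers":0},{"linear":[0,0,0],"rotation":[0,0,0],"fingers":0},{"linear":[0,0,0],"rotation":[0,0,0],"fingers":0},{"linear":[0,0,0],"rotation":[0,0,0],"fingers":0}]'
python3 -m handwheel '[{"linear":[-0.001,0,0],"rotation":[0,0,0],"fingers":0},{"linear":[0,0,0],"rotation":[0,0,0],"fingers":0},{"linear":[-0.001,0,0],"rotation":[0,0,0],"fingers":0},{"linear":[0,0,0],"rotation":[0,0,0],"fingers":0},{"linear":[0,0,0],"rotation":[0,0,0],"fingers":0},{"linear":[0,0,0],"rotation":[0,0,0],"fingers":0},{"linear":[0,0,0],"rotation":[0,0,0],"fingers":0},{"linear":[0,0,0],"rotation":[0,0,0],"fingers":0}]'
python3 - <<'E'
from h import *
s,M,t=cam("scene"); marks("scene",["push_rod","plug"])
o=np.array([516.9,-69.4,110]); u=proj(s,M,t,[o])[0].astype(int)
b=cv2.resize(s["frame"][u[1]-32:u[1]+32,u[0]-32:u[0]+32],(384,384),interpolation=cv2.INTER_CUBIC)
s,M,t=cam("wrist"); marks("wrist",["push_rod"])
cv2.imwrite("pics/home.png",np.hstack([b,s["frame"][96:480,130:520]]))
E
```

```text
time: 22.8
tcp_pos: [508.9, -40.1, 94.5]
tcp_rot: [-0.002, 0.593, 0.805, 0.001]
force: [-4.6, 6.9, 6.6]
finger_gap: 18.2
time: 23.6
tcp_pos: [509.4, -41.7, 94.5]
tcp_rot: [-0.002, 0.593, 0.805, 0.001]
force: [-4.0, 9.0, 7.3]
finger_gap: 18.1
scene push_rod [(0.62, [331.7, 438.0, 17.7]), (0.57, [515.5, -64.5, 107.2])]
scene plug [(0.63, [564.9, -233.8, 15.5])]
wrist push_rod [(0.72, [518.6, -63.9, 110.4])]
```

View pics/home.png

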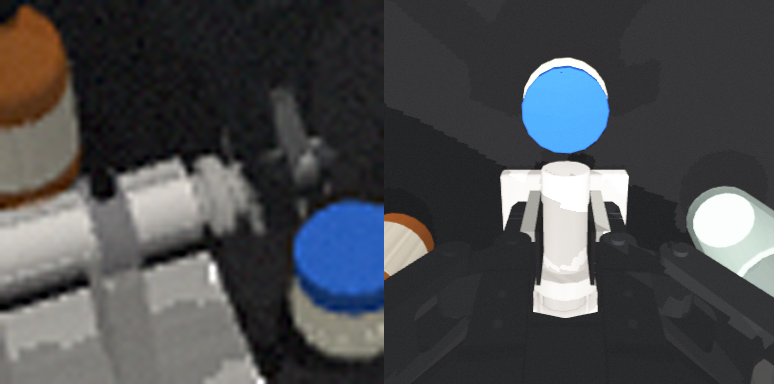

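The collar is a few millimetres off the mouth (scene view, collar ~(205,190)) with no firm stop yet. Continuing in small steps.

```bash
python3 -m handwheel '[{"linear":[-0.001,0,-0.0005],"rotation":[0,0,0],"fingers":0},{"linear":[0,0,0],"rotation":[0,0,0],"fingers":0},{"linear":[-0.001,0,-0.0005],"rotation":[0,0,0],"fingers":0},{"linear":[0,0,0],"rotation":[0,0,0],"fingers":0},{"linear":[0,0,0],"rotation":[0,0,0],"fingers":0},{"linear":[0,0,0],"rotation":[0,0,0],"fingers":0},{"linear":[0,0,0],"rotation":[0,0,0],"fingers":0},{"linear":[0,0,0],"rotation":[0,0,0],"fingers":0}]'
python3 -m handwheel '[{"linear":[-0.001,0,0],"rotation":[0,0,0],"fingers":0},{"linear":[0,0,0],"rotation":[0,0,0],"fingers":0},{"linear":[0,0,0],"rotation":[0,0,0],"fingers":0},{"linear":[0,0,0],"rotation":[0,0,0],"fingers":0},{"linear":[0,0,0],"rotation":[0,0,0],"fingers":0},{"linear":[0,0,0],"rotation":[0,0,0],"fingers":0},{"linear":[0,0,0],"rotation":[0,0,0],"fingers":0},{"linear":[0,0,0],"rotation":[0,0,0],"fingers":0}]'
```

```text
time: 24.65
tcp_pos: [510.5, -45.3, 94.8]
tcp_rot: [0.0, 0.592, 0.806, -0.0]
force: [-2.2, 0.5, 1.2]
finger_gap: 17.8
time: 25.45
tcp_pos: [510.6, -45.6, 94.8]
tcp_rot: [-0.0, 0.592, 0.806, 0.0]
force: [-3.0, 3.1, 2.6]
finger_gap: 18.0
```

```bash
python3 -m handwheel '[{"linear":[-0.001,0,0],"rotation":[0,0,0],"fingers":0},{"linear":[0,0,0],"rotation":[0,0,0],"fingers":0},{"linear":[0,0,0],"rotation":[0,0,0],"fingers":0},{"linear":[0,0,0],"rotation":[0,0,0],"fingers":0},{"linear":[0,0,0],"rotation":[0,0,0],"fingers":0},{"linear":[0,0,0],"rotation":[0,0,0],"fingers":0},{"linear":[0,0,0],"rotation":[0,0,0],"fingers":0},{"linear":[0,0,0],"rotation":[0,0,0],"fingers":0}]'
python3 -m handwheel '[{"linear":[-0.001,0,0],"rotation":[0,0,0],"fingers":0},{"linear":[0,0,0],"rotation":[0,0,0],"fingers":0},{"linear":[0,0,0],"rotation":[0,0,0],"fingers":0},{"linear":[0,0,0],"rotation":[0,0,0],"fingers":0},{"linear":[0,0,0],"rotation":[0,0,0],"fingers":0},{"linear":[0,0,0],"rotation":[0,0,0],"fingers":0},{"linear":[0,0,0],"rotation":[0,0,0],"fingers":0},{"linear":[0,0,0],"rotation":[0,0,0],"fingers":0}]'
python3 - <<'E'
from h import *
F=[]
for i in range(4): s,M,t=cam("scene"); F.append(s["frame"].astype(float))
o=np.array([516.9,-69.4,110]); u=proj(s,M,t,[o])[0].astype(int); f=np.mean(F,0).astype(np.uint8)
cv2.imwrite("pics/home2.png",cv2.resize(f[u[1]-32:u[1]+32,u[0]-32:u[0]+32],(576,576),interpolation=cv2.INTER_CUBIC))
marks("scene",["push_rod","plug"])
E
```

```text
time: 26.25
tcp_pos: [510.9, -46.4, 94.8]
tcp_rot: [-0.001, 0.592, 0.806, 0.0]
force: [-3.1, 4.1, 4.1]
finger_gap: 18.3
time: 27.05
tcp_pos: [511.1, -47.2, 94.8]
tcp_rot: [-0.001, 0.592, 0.806, 0.0]
force: [-3.7, 4.9, 3.2]
finger_gap: 18.2
scene push_rod [(0.64, [330.5, 442.3, 14.2]), (0.59, [520.2, -72.2, 106.4]), (0.16, [650.6, 415.4, -1.8])]
scene plug [(0.55, [567.0, -232.0, 14.5]), (0.4, [558.6, -200.0, 108.9])]
```

```bash
python3 -m handwheel '[{"linear":[-0.001,0,-0.0005],"rotation":[0,0,0],"fingers":0},{"linear":[0,0,0],"rotation":[0,0,0],"fingers":0},{"linear":[-0.001,0,0],"rotation":[0,0,0],"fingers":0},{"linear":[0,0,0],"rotation":[0,0,0],"fingers":0},{"linear":[0,0,0],"rotation":[0,0,0],"fingers":0},{"linear":[0,0,0],"rotation":[0,0,0],"fingers":0},{"linear":[0,0,0],"rotation":[0,0,0],"fingers":0},{"linear":[0,0,0],"rotation":[0,0,0],"fingers":0}]'
python3 -m handwheel '[{"linear":[-0.001,0,0],"rotation":[0,0,0],"fingers":0},{"linear":[0,0,0],"rotation":[0,0,0],"fingers":0},{"linear":[0,0,0],"rotation":[0,0,0],"fingers":0},{"linear":[0,0,0],"rotation":[0,0,0],"fingers":0},{"linear":[0,0,0],"rotation":[0,0,0],"fingers":0},{"linear":[0,0,0],"rotation":[0,0,0],"fingers":0},{"linear":[0,0,0],"rotation":[0,0,0],"fingers":0},{"linear":[0,0,0],"rotation":[0,0,0],"fingers":0}]'
```

```text
time: 28.15
tcp_pos: [511.1, -47.2, 94.8]
tcp_rot: [-0.003, 0.593, 0.805, 0.001]
force: [-4.5, 9.8, 3.4]
finger_gap: 17.8
time: 28.95
tcp_pos: [511.1, -47.3, 94.8]
tcp_rot: [-0.004, 0.593, 0.805, 0.002]
force: [-4.9, 13.2, 5.4]
finger_gap: 18.1
```

The tool has stopped and the axial force climbs to 14 N, so the collar is seated. I relieve the load, open, and lift clear.

```bash
python3 -m handwheel '[{"linear":[0.001,0,0],"rotation":[0,0,0],"fingers":0},{"linear":[0.001,0,0],"rotation":[0,0,0],"fingers":0},{"linear":[0,0,0],"rotation":[0,0,0],"fingers":0},{"linear":[0,0,0],"rotation":[0,0,0],"fingers":60},{"linear":[0,0,0],"rotation":[0,0,0],"fingers":60},{"linear":[0,0,0],"rotation":[0,0,0],"fingers":60},{"linear":[0,0,0],"rotation":[0,0,0],"fingers":60},{"linear":[0,0,0],"rotation":[0,0,0],"fingers":60}]'
python3 -m handwheel '[{"linear":[0,0,0],"rotation":[0,0,0],"fingers":60},{"linear":[0,0,0],"rotation":[0,0,0],"fingers":60},{"linear":[0,0,-0.02],"rotation":[0,0,0],"fingers":60},{"linear":[0,0,-0.04],"rotation":[0,0,0],"fingers":60},{"linear":[0,0,-0.04],"rotation":[0,0,0],"fingers":60},{"linear":[0.04,0,0],"rotation":[0,0,0],"fingers":60},{"linear":[0.04,0,0],"rotation":[0,0,0],"fingers":60},{"linear":[0.04,0,0],"rotation":[0,0,0],"fingers":60}]'
python3 - <<'E'
from h import *
im=[]
o=np.array([516.9,-69.4,110]); d=np.array([.2988,-.9543,0])
s,M,t=cam("scene"); marks("scene",["push_rod","rod_tail","rod_nose","mouth","plug","thick_rod","low_jar"])
u=proj(s,M,t,[o+d*50])[0].astype(int); im.append(cv2.resize(s["frame"][u[1]-65:u[1]+65,u[0]-65:u[0]+65],(390,390),interpolation=cv2.INTER_CUBIC))
s,M,t=cam("wrist"); marks("wrist",["push_rod","rod_tail","mouth"]); im.append(cv2.resize(s["frame"],(520,390)))
s,M,t=cam("top"); marks("top",["push_rod","rod_tail","plug","thick_rod"])
im[1]=im[1][:,90:480]; cv2.imwrite("pics/final.png",np.hstack(im))
go(o,107.39)
E
```

```text
time: 29.75
tcp_pos: [512.0, -49.2, 95.4]
tcp_rot: [0.0, 0.592, 0.806, -0.0]
force: [-0.1, -0.5, 0.5]
finger_gap: 51.2
time: 30.55
tcp_pos: [475.7, 66.6, 195.9]
tcp_rot: [0.001, 0.593, 0.805, 0.0]
force: [0.3, 0.4, -0.2]
finger_gap: 51.0
scene push_rod [(0.97, [335.8, 439.9, 14.4])]
scene rod_tail [(0.88, [370.2, 405.4, 16.8]), (0.53, [503.8, -22.7, 109.3]), (0.38, [639.4, -60.7, 1.5])]
scene rod_nose [(0.76, [229.0, 545.7, 11.5]), (0.63, [563.1, -216.1, 113.1]), (0.38, [516.0, -69.2, 106.5])]
scene mouth [(0.92, [515.7, -69.3, 112.1])]
scene plug [(0.47, [565.0, -232.9, 14.6])]
scene thick_rod [(0.78, [470.1, 311.6, 56.5])]
scene low_jar [(0.71, [498.1, -5.6, -0.4]), (0.65, [559.9, -215.9, 112.3]), (0.45, [470.8, 313.6, 58.8])]
wrist push_rod [(0.96, [516.4, -71.8, 112.8]), (0.15, [501.8, 258.4, -1.5])]
wrist rod_tail [(0.98, [507.4, -26.3, 105.4])]
wrist mouth []
top push_rod [(0.97, [334.9, 440.8, 20.5]), (0.64, [516.7, -72.2, 109.4])]
top rod_tail [(0.92, [370.1, 403.5, 20.1]), (0.68, [500.9, -27.8, 111.8]), (0.52, [519.6, -73.4, 3.7])]
top plug [(0.69, [523.0, -71.4, 1.0])]
top thick_rod [(0.96, [474.5, 308.3, 60.5]), (0.35, [519.0, -70.9, 106.9])]
tcp [476.   65.6 195.3] yaw 107.33 gap 51.1 F [0.5 0.4 1. ] t 31.4
shift now [-0.1411 -0.0012  0.0853] shift after turn [-0.1411 -0.0013  0.0853] turn [-0.   -0.   -0.06]
```

View pics/final.png

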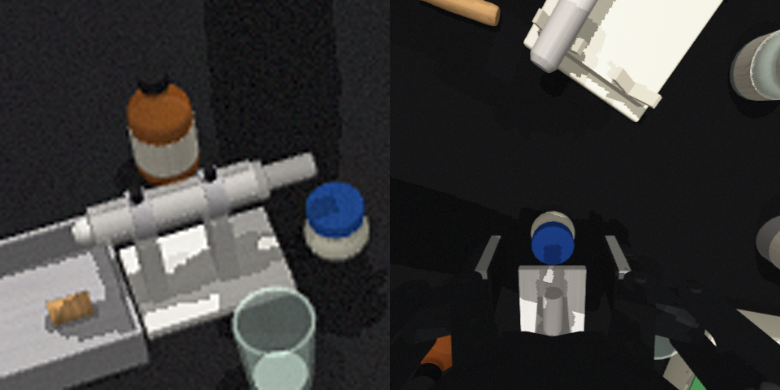

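The scene view shows the collar against the mouth at ~(262,178), the nose standing out of the far end at (80,232), the plug in the pan at (70,306), and the neighbours in place. Handing in.

```bash
python3 -c "
from station import robot
robot.finish_job(); s=robot.read_state(); print(s['time'],s['force'])"
```

```text
the job is handed in; nothing more can be done
the job is handed in; nothing more can be done
```

I cleared the tube with the slim rod and handed the job in at about 31.4 s of the 53 s allowed. It gives no verdict, so I can't confirm it was accepted.

**What I did:** I took the rod from the far lane of the rest by its stem and put its nose about 91 mm into the mouth. I let go there, took it again by the tail about 25 mm behind the collar's front face, and pushed until the tool stopped. At the stop the axial force rose to about 14 N. Then I opened the gripper and moved clear.

**Last checks:**
- **Rod:** The collar sits against the mouth and the nose stands out of the far end. The wrist and top views put the rod's origin within about 3 mm of the measured mouth along the bore.
- **Plug:** In the scene picture it lies in the pan at about (565, -233, 15) mm.
- **Thick rod and neighbours:** The thick rod reads within about 5 mm of where it started, and the low jar reads close to its starting place. I did not re-measure the other objects; those in the final picture look undisturbed.
- **Gripper:** It is open and touching nothing, with about 1 N or less on the force reading.

**Disagreements:**
- **Rod position:** The networks put the rod's origin about 2.5 mm inside the mouth, which the collar makes impossible. That is within their error of about 4 mm.
- **Plug in the top view:** Its one report of the plug, at (523, -71, 1), is false; the scene picture contradicts it.
- **Finger opening:** It read 18 mm on the 20 mm rod throughout, probably a bias in the reading.

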